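# Shut and lock a slip-casting mould on the clamping board

## Robot

A 6-joint arm with a two-finger parallel gripper is mounted at the origin on the work surface. World frame = base frame: x ahead of the robot, y to its left, z up, the work surface at z = 0. Lengths are in m, angles in rad, forces in N, time in s.
With the tool pointing down it reaches from about 0.275 to 0.775 m from the base axis. Payload 14.6 kg.
Tool frame: the origin (TCP) lies at the very end of the fingers, on their centre line; the grasp point (between the pads) lies 19 mm behind it; z points along the fingers, y is the line along which they close (so a half turn about z gives the same grasp; the last joint's range is limited). The gripper opens to 85 mm and grips with 20 to 120 N. Pads are 22 mm wide; open, the fingers measure 114 mm over their backs; the gripper's body (76 mm by 85 mm) begins 54 mm behind the grasp point. The pads swing forward as they close: fully open they stand 13 mm farther back than shut.
Start: joints at [-1.362, 0.263, -0.048, 1.259, 0, 1.415], TCP at [0.187, -0.491, 0.231] pointing down, gripper open.
Joint ranges: [-2.65, 2.65], [-0.89, 1.7], [-1.18, 1.37], [-2.13, 2.11], [-1.35, 1.29], [-3.14, 3.14]. Speed limits (rad/s): [1.89, 1.89, 2.57, 2.79, 3.14, 3.14].

## Interface

Orientations are given as a rotation vector (axis times angle).
In Python, from cell import robot, eyes gives the robot as it stands. The module is installed in compiled form; this text tells all that it offers.
- The arm moves only by the shell command python3 -m crank 'ROWS' [FORCE]. ROWS is JSON, one flat list of numbers, 7 for each row, row after row: the opening, from -1 (shut) to 1 (fully open), then the shift along the world's x, y, z in units of 40 mm (1.0 is 40 mm), then the turn, a rotation vector about the world's x, y, z in units of 5 degrees (1.0 is 5 degrees). In form: [claw, x, y, z, rx, ry, rz, claw, x, y, z, rx, ry, rz, ...]. A call has 1 to 10 rows; each row is the pose to reach, as a shift and turn from the pose commanded when the call began; what a row does not reach only later rows make up. A row lasts 1/10 s, in which the tool goes at most 50 mm and 8.59 degrees, less where a joint would pass 70% of its speed; a pose out of reach is approached as far as the arm can. A call with a gripper value outside its range is refused whole. The fingers move at their own pace and stop on an object; FORCE is the grip in N (left out, the last holds). Time passes only in rows, so rows that repeat a pose let the fingers close. It gives the time, the measured TCP pose, the force, the opening and the grip force at its end, in the units of the state.
- robot.get_obs(): the state, without advancing time (a new reading comes with each control period).
- eyes.capture(name): name is "scene" or "top"; returns a dict with "img" (420x560x3 uint8, red, green, blue), "depth" (420x560 float32, m along the optical axis (not along the pixel's ray), 0 where there is no reading), "mtx" (3x3 intrinsics, pixels), "k1" (the pictures are not rectified: a ray, as slopes to the right and down, at radius r is drawn at 1 + k1 r^2 times it, then the intrinsics apply), "world_to_cam" (4x4, takes a point from world to camera coordinates). Camera axes: x right, y down, z forward; pixel columns grow to the right and rows downward; lengths in m; the calibration is good to about 2 mm. A picture is of the moment at which its call begins.
- robot.sign_off(): hands the job in; it is judged then, once.
The state is a dict: "clock": time; "q": joint angles; "qvel": joint speeds; "joint_torque": joint torques, N m; "position": TCP position; "orientation": TCP orientation; "wrist_force": force on the tool from outside, world axes, zero at the start; "ft_torque": the same for the moment, N m; "opening": finger opening in m; "grasp_force": force on a finger pad.
Only numpy, scipy, OpenCV 4.12 (cv2) and the standard library are available. Lean on these libraries where they do the work, as an engineer would, in place of code of your own. Each camera call takes 0.05 s, during which the arm holds its last target. There are 200 camera calls.

## Task

Get the tumbler mould ready for pouring: push the loose plaster half across the board until it sits square against the aluminium fence, in line with the half on the end plate. Then press the clamp's red lever down until it snaps and stays down by itself, closing the mould, and put the red-ringed locking pin through both cheeks and the lever so that its end stands out at the far side. Leave the lever down, the pin in, the mould shut and everything else on the bench as it was.

Things in the scene. Friction and masses are not known exactly. Their poses are not given: they have to be found in the camera images.
- board: Slate-grey clamping board fixed to the bench, 18 mm thick. Origin: its underside (bench level), under the clamp's centre line; top at z = 18 mm. x points across it from the robot's side to the fence, y along the clamp's centre line from the lever to the fixed mould half; it reaches x -165 to +90, y -280 to +240 mm.
- fence (a point): Point on the aluminium fence's face (which looks to the robot), at x +55, y +83 mm of the board, at the board's top. The fence is 35 mm high and runs along y from +15 to +215 mm of the board. Axes as the board's.
- fixed_face (a point): Foot of the joint face of the fixed plaster half (110 mm wide in x, 72 thick, 85 high) that is screwed to the blue end plate: x 0, y +119 mm of the board, on the board's top; the face looks to -y. Axes as the board's.
- half: Loose plaster mould half, 110 (x) x 72 (y) x 85 mm (z), 0.6 kg, on the board at the robot's side of the clamp line, up to 0.1 rad askew; half a tumbler cavity is open in its top and +y face. Origin: centre of its underside; axes as the board's when in place. It slides with 3 to 7 N; push it 20 to 50 mm above its foot (higher, it may tip), the gripper clear of the fixed half.
- half_home (a point): Where the loose half's origin must finally be: x 0, y +83 mm of the board, on its top. Pushed against the fence the half is at x 0 but still 9 to 15 mm short in y; the clamp's plunger (along y, 42 mm above the board, black rubber pad 28 mm across) pushes it home as the lever goes down. Lever up, the pad is 24 mm clear of the shut half.
- lever (a joint): Clamp lever angle (rad): 0 = up (handle 54 degrees above level, pointing to the board's -y, away from the mould), 0.873 = down at its stop (4 degrees above level). Sprung: it resists with up to about 15 N at the handle and rises again if let go before 0.75; past that it snaps to the stop by itself and stays, held with about 6 N at the handle.
- pivot (a point): Lever pivot, between the clamp's two upright steel cheeks (x 11.5 to 16.5 mm either side of the centre line, y from 67 mm behind to 24 mm ahead of the pivot, tops 25 mm above it). At x 0, y -130, z 60 mm of the board; axes as the board's. The lever turns about x.
- lever_grip (a point): Point on the upper face of the red handle, on its centre line, 115 mm out from the pivot along the lever; moves with it. The handle is 24 mm wide, 18 thick, from 79 to 145 mm from the pivot. Its -y axis runs outwards along the handle, z is the face's normal. Lever down: 115 mm from the pivot in -y and 17 mm above it.
- pin: Locking pin lying on the board in front of the clamp: steel shank 9 mm thick, 95 mm long, the last 12 mm tapering to a 3.6 mm nose; a flat red ring (42 mm across, 9 thick) at its other end; 50 g. Origin: under the shank's start at the ring (ring from x -37 to +4 mm), axis 4.5 mm above it; x runs to the tip, z is up. Grip the shank at x 15 to 25 mm.
- pin_tip (a point): Tip of the locking pin's nose, on the shank's axis, 95 mm in x from the pin's origin; axes as the pin's.
- eye_near (a point): Centre of the brass-rimmed 13 mm eye in the near cheek, on its outer face (robot's side); the eye's axis, and the pin's way in, is the board's x. Beyond it come the lever's own 15 mm eye, in line only when the lever is fully down, and the far cheek's 13 mm eye. 42 mm behind (-y) the pivot and 3 mm above it. Axes as the board's.
- eye_far (a point): Centre of the eye in the far cheek, on its outer (far) face, 33 mm in the board's x from eye_near; axes as the board's. The tip of a pin that is in stands out beyond this.
- scraper: Wooden trimming tool with a wire loop, 150 mm long, lying on the board behind the clamp: leave it alone. Origin: underside, near its middle.
- tumbler1: Cast beige tumbler, 84 mm across, 95 mm high, on the bench beyond the board: leave it standing. Origin: centre of its underside.
- tumbler2: Cast beige tumbler like tumbler1, also beyond the board: leave it standing.
- tumbler3: Cast beige tumbler like tumbler1, right of the board: leave it standing.
- jug: White plastic jug, 100 mm across, 130 mm high, to the right of the board: leave it standing. Origin: centre of its underside.
- glaze: Amber glaze jar with a black lid, 68 mm across, 90 mm high, to the left of the board: leave it standing. Origin: centre of its underside.

How it is judged:
On the way, in this order (a step that is already met when the one before it is completed fails the run):
1. the loose half has been pushed against the fence, in line with the fixed half (within 6 mm and 5 degrees), the lever still up (x of half in the frame of board between -0.006 and 0.006 m and angle between the x axis of half and the x axis of board, either way round below 0.09 rad and angle between half's own z axis and vertical below 0.1 rad and value of joint lever below 0.25 rad), for 0.2 s.
2. the lever has been pressed down past its snap and stays down untouched, and the mould is shut (x of half in the frame of board between -0.006 and 0.006 m and y of half in the frame of board above 0.0805 m and angle between the x axis of half and the x axis of board, either way round below 0.05 rad and angle between half's own z axis and vertical below 0.06 rad and value of joint lever above 0.83 rad and contact force between the fingers and board below 0.2 N), for 0.3 s.
3. the pin has been put through both cheeks and the lever (x of pin_tip in the frame of eye_far above 0.006 m and y of pin_tip in the frame of eye_far between -0.009 and 0.009 m and z of pin_tip in the frame of eye_far between -0.012 and 0.012 m and x of pin in the frame of eye_near below 0 m and angle between the x axis of pin and the x axis of board, either way round below 0.3 rad and value of joint lever above 0.83 rad), for 0.2 s.
At the end, for the whole second after the job is handed in: Lever at its stop (over 0.83 rad); loose half within 6 mm of the fence line, shut within 2.5 mm, square within 3 degrees; pin through both cheeks and the lever, tip at least 6 mm beyond the far cheek, ring at the near side, within 0.3 rad of the eyes' axis; half and pin at rest (all of step 3 and x of half in the frame of board between -0.006 and 0.006 m and y of half in the frame of board above 0.0805 m and angle between the x axis of half and the x axis of board, either way round below 0.05 rad and angle between half's own z axis and vertical below 0.06 rad and linear speed of half below 0.01 m/s and linear speed of pin below 0.02 m/s); the robot touches nothing.
It fails at once if a bystander (scraper, tumbler, jug or glaze jar) has been moved by more than 30 mm or tipped (distance of any of scraper, tumbler1, tumbler2, tumbler3, jug, glaze from where it was at the start of the episode above 0.03 m or angle between any of scraper, tumbler1, tumbler2, tumbler3, jug, glaze's own z axis and vertical above 0.4 rad).
It fails at once if the loose mould half has been tipped by more than 0.3 rad (angle between half's own z axis and vertical above 0.3 rad).
It also fails if it takes over 59 s, if anything falls off the work surface, if the arm or the gripper's body presses on something with over 40 N, if the wrist force passes 120 N, or if a joint passes its speed limit or range.

## Working session

There is one attempt and no reset: what is moved stays moved. The work goes in short steps, Python scripts to look and compute and a shell command to move; the robot and the scene stay as the last step left them, time stands still between calls to the robot, and variables do not carry over. Pictures are saved under pics/ and viewed, at most 11 in all, crops included, and the job is handed in when it is done.

```bash
mkdir -p pics
cat > h.py <<'E'
import numpy as np, cv2
from cell import robot, eyes
def cap(n):
    d=eyes.capture(n); np.savez(f'{n}.npz',**{k:np.asarray(v) for k,v in d.items()}); return d
def ld(n): return dict(np.load(f'{n}.npz'))
def slopes(d,uv):
    uv=np.atleast_2d(uv).astype(float); K=d['mtx']
    s=np.stack([(uv[:,0]-K[0,2])/K[0,0],(uv[:,1]-K[1,2])/K[1,1]],1); u=s.copy()
    for _ in range(20): u=s/(1+float(d['k1'])*(u**2).sum(1,keepdims=True))
    return u
def cast(d,uv,z):
    "pixels -> world points on plane z"
    u=slopes(d,uv); T=d['world_to_cam']; R,t=T[:3,:3],T[:3,3]; o=-R.T@t
    r=np.c_[u,np.ones(len(u))]@R
    return o+r*((z-o[2])/r[:,2])[:,None]
def depthpts(d,uv):
    uv=np.atleast_2d(uv).astype(int); u=slopes(d,uv); z=d['depth'][uv[:,1],uv[:,0]]
    T=d['world_to_cam']; return (np.c_[u,np.ones(len(u))]*z[:,None]-T[:3,3])@T[:3,:3]
def proj(d,P):
    P=np.atleast_2d(P); T=d['world_to_cam']; c=P@T[:3,:3].T+T[:3,3]; u=c[:,:2]/c[:,2:]
    u=u*(1+float(d['k1'])*(u**2).sum(1,keepdims=True)); K=d['mtx']
    return np.c_[u[:,0]*K[0,0]+K[0,2],u[:,1]*K[1,1]+K[1,2]]
E
python3 - <<'E'
from h import *
np.set_printoptions(precision=3,suppress=True)
for n in('top','scene'):
    d=cap(n); cv2.imwrite(f'pics/{n}0.png',cv2.cvtColor(d['img'],cv2.COLOR_RGB2BGR)); print(n,d['mtx'],d['k1'],d['world_to_cam'])
print(robot.get_obs())
E
```

```text
top [[534.288   0.    282.573]
 [  0.    534.288 206.011]
 [  0.      0.      1.   ]] -0.17483761112338528 [[-0.07  -0.998  0.005 -0.011]
 [-0.975  0.067 -0.21   0.635]
 [ 0.209 -0.02  -0.978  1.568]
 [ 0.     0.     0.     1.   ]]
scene [[511.455   0.    274.202]
 [  0.    511.455 210.904]
 [  0.      0.      1.   ]] 0.03514156578741301 [[-0.745  0.666  0.015  0.484]
 [ 0.465  0.536 -0.705 -0.189]
 [-0.478 -0.518 -0.709  1.8  ]
 [ 0.     0.     0.     1.   ]]
{'clock': 0.1, 'q': array([-1.362,  0.263, -0.049,  1.259,  0.   ,  1.415]), 'qvel': array([-0.001, -0.   ,  0.003,  0.002,  0.   , -0.   ]), 'joint_torque': array([  0.005, -63.858,  38.506,   0.01 ,  -0.   ,  -0.   ]), 'position': array([ 0.187, -0.49 ,  0.231]), 'orientation': array([-3.089, -0.568, -0.   ]), 'wrist_force': array([-0.537, -0.051,  0.098]), 'ft_torque': array([-0.009, -0.004, -0.01 ]), 'grasp_force': 0.0, 'opening': 0.08548966854290022}
```

View pics/top0.png

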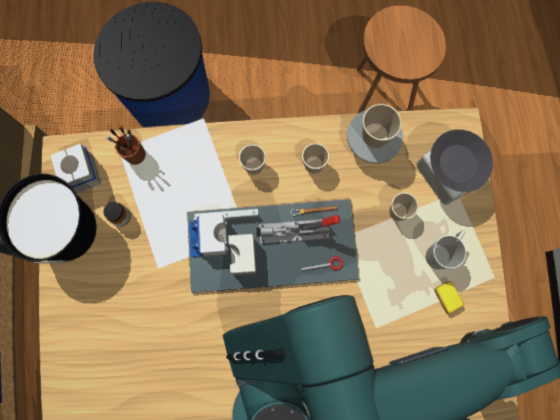

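View pics/scene0.png

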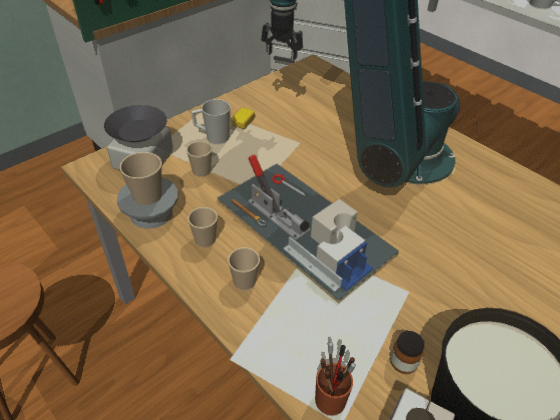

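The top view shows the board at about (188–358, 200–292) px. The fixed half is at (213,233), the loose half at (242,255), the lever handle at (330,221) and the pin ring at (336,264). I'll measure these next.

```bash
cat > m.py <<'E'
from h import *
np.set_printoptions(precision=4,suppress=True)
d=ld('top'); im=d['img']; hsv=cv2.cvtColor(im,cv2.COLOR_RGB2HSV)
H,S,V=[hsv[...,i].astype(int) for i in range(3)]
for p in [(200,285),(270,280),(345,250),(300,205)]: print(p,hsv[p[1],p[0]])
m=((H>80)&(H<130)&(S<110)&(V<110)&(V>30)).astype(np.uint8)
m[:190]=0;m[300:]=0;m[:,:175]=0;m[:,375:]=0
m=cv2.morphologyEx(m,cv2.MORPH_OPEN,np.ones((3,3)))
c=max(cv2.findContours(m,0,2)[0],key=cv2.contourArea)
hull=cv2.convexHull(c); w=cast(d,hull[:,0],0.018)
r=cv2.minAreaRect((w[:,:2]*1000).astype(np.float32)); print('board rect mm',r)
red=((H<8)|(H>172))&(S>150)&(V>80); red[:190]=0; red[300:]=0; red[:,:180]=0;red[:,375:]=0
n,l,st,ce=cv2.connectedComponentsWithStats(red.astype(np.uint8))
print([(st[i],ce[i]) for i in range(1,n) if st[i][4]>8])
b=cv2.resize(im[190:305,170:375],None,fx=3.9,fy=3.9,interpolation=cv2.INTER_CUBIC)
cv2.imwrite('pics/topc.png',cv2.cvtColor(b,cv2.COLOR_RGB2BGR))
E
python3 m.py
```

```text
(200, 285) [ 95  41 118]
(270, 280) [94 39 99]
(345, 250) [75 16 63]
(300, 205) [ 92  29 116]
board rect mm ((522.0199584960938, -30.957046508789062), (248.81326293945312, 473.88836669921875), 1.213348150253296)
[(array([322, 215,  18,  11, 130], dtype=int32), array([330.4154, 220.3692])), (array([330, 257,  12,  13,  73], dtype=int32), array([335.7534, 263.0137]))]
```

View pics/topc.png

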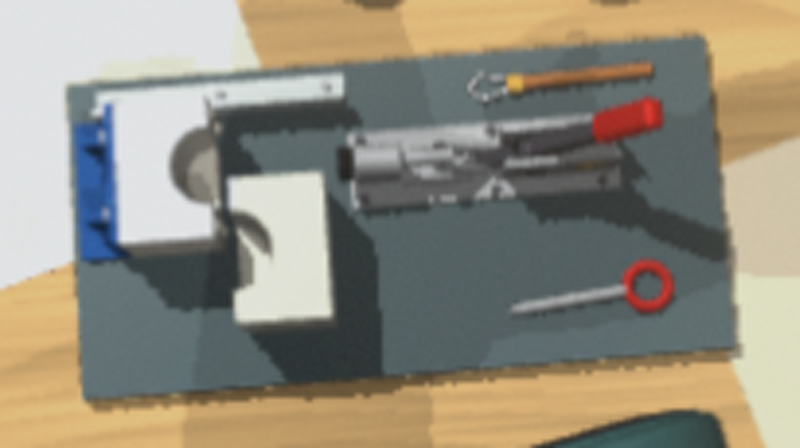

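The crop shows the board corners at crop px (68,85), (708,36), (738,350) and (85,398). The loose half's top spans (230–330, 172–325), the pin ring is at (648,286) with its tip at (513,310), and the red handle end is at (650,110). Next I'll fit the board edges and measure the half, pin and lever.

```bash
cat > m2.py <<'E'
from h import *
np.set_printoptions(precision=4,suppress=True)
d=ld('top'); im=d['img']; hsv=cv2.cvtColor(im,cv2.COLOR_RGB2HSV)
H,S,V=[hsv[...,i].astype(int) for i in range(3)]
cr=lambda p:np.array(p,float)/3.9+[170-.5+.5/3.9,190-.5+.5/3.9]
# board edges: refine by gradient across each hand-picked edge (in world plane z=.018)
C=cast(d,[cr(p) for p in [(68,85),(708,36),(738,350),(85,398)]],0.018)[:,:2]
print('corners hand',C*1000,[np.linalg.norm(C[i]-C[(i+1)%4])*1000 for i in range(4)])
lab=cv2.cvtColor(im,cv2.COLOR_RGB2LAB).astype(np.float32)
lines=[]
for i in range(4):
    a,b=C[i],C[(i+1)%4]; t=(b-a)/np.linalg.norm(b-a); n=np.array([-t[1],t[0]]); pts=[]
    for s in np.linspace(.08,.92,60):
        o=np.arange(-.012,.0121,.0005); P=a+(b-a)*s+o[:,None]*n
        uv=proj(d,np.c_[P,np.full(len(P),.018)]).astype(np.float32)
        v=np.stack([cv2.remap(lab[...,k],uv[:,0][None],uv[:,1][None],1)[0] for k in range(3)],1)
        g=np.linalg.norm(v[4:]-v[:-4],axis=1); j=g.argmax()+2
        if g.max()>15: pts.append(P[j])
    pts=np.array(pts,np.float32)
    l=cv2.fitLine(pts,cv2.DIST_HUBER,0,.0005,.0001).ravel(); lines.append(l)
    r=np.abs((pts-l[2:])@[-l[1],l[0]]); print(len(pts),'res mm',np.median(r)*1000,'ang',np.degrees(np.arctan2(l[1],l[0])))
def X(l,m): 
    s=np.linalg.solve(np.c_[l[:2],-m[:2]],m[2:]-l[2:]); return l[2:]+s[0]*l[:2]
Q=np.array([X(lines[i-1],lines[i]) for i in range(4)]); print('corners fit mm',Q*1000,[np.linalg.norm(Q[i]-Q[(i+1)%4])*1000 for i in range(4)])
ref=np.array([[.09,.24],[.09,-.28],[-.165,-.28],[-.165,.24]])
rc,qc=ref.mean(0),Q.mean(0); A=(ref-rc).T@(Q-qc); th=np.arctan2(A[0,1]-A[1,0],A[0,0]+A[1,1])
R=np.array([[np.cos(th),-np.sin(th)],[np.sin(th),np.cos(th)]]); o=qc-R@rc
print('board',o*1000,'yaw',th,'res',(ref@R.T+o-Q)*1000)
np.savez('board.npz',R=R,o=o,th=th)
tob=lambda P:(P[:,:2]-o)@R
# half top face
m=((S<60)&(V>190)).astype(np.uint8); m2=np.zeros_like(m); m2[232:275,226:260]=m[232:275,226:260]
n,l,st,ce=cv2.connectedComponentsWithStats(m2); k=1+st[1:,4].argmax(); c=cv2.findContours((l==k).astype(np.uint8),0,1)[0]
c=max(c,key=cv2.contourArea)
w=cast(d,cv2.convexHull(c)[:,0],.018+.085); print('half rect(board mm)',cv2.minAreaRect((tob(w)*1000).astype(np.float32)))
hc=cast(d,[cr(p) for p in [(230,177),(325,171),(333,318),(238,325)]],.103); print('half corners hand board',tob(hc)*1000)
# pin: ring centre z=.018+.0045 top .027?
red=((H<8)|(H>172))&(S>130)&(V>70); rm=np.zeros(m.shape,np.uint8); rm[252:275,325:346]=red[252:275,325:346]
c=max(cv2.findContours(rm,0,1)[0],key=cv2.contourArea); w=cast(d,c[:,0],.0225); cc=cv2.minEnclosingCircle((w[:,:2]*1000).astype(np.float32))
print('ring circ world',cc,'board',tob(np.array([cc[0]])/1000)*1000)
tip=cast(d,[cr((513,310))],.0225); sh=cast(d,[cr((625,291))],.0225); print('tip',tip,tob(tip)*1000,'shank',sh)
rc2=np.array(cc[0])/1000; v=tip[0,:2]-rc2; print('pin len',np.linalg.norm(v),'ang world',np.degrees(np.arctan2(v[1],v[0])))
P=lambda x,y,z:[*(R@[x,y]+o),z]
for nme,p in dict(pivot=P(0,-.13,.06),eye_near=P(-.0165,-.172,.063),fence=P(.055,.083,.018),fixed=P(0,.119,.018),pad=P(0,.047-.024,.06),fixedtop=P(-.055,.119,.103)).items(): print(nme,np.array(p),proj(d,p)[0],(proj(d,p)[0]-[169.6,189.6])*3.9)
E
python3 m2.py
```

```text
corners hand [[ 646.9221  246.9987]
 [ 651.9031 -274.7466]
 [ 396.2972 -274.6673]
 [ 393.8989  242.9134]] [np.float64(521.7691288159207), np.float64(255.60592319089892), np.float64(517.5862547934694), np.float64(253.0561853305554)]
60 res mm 2.1618438 ang -88.195946
60 res mm 0.7306621 ang -0.0939053
60 res mm 0.77513075 ang -89.20747
60 res mm 0.642807 ang 0.43199444
corners fit mm [[ 639.3492  248.0112]
 [ 655.8596 -276.1821]
 [ 389.605  -275.7457]
 [ 382.3867  246.0737]] [np.float32(524.4532), np.float32(266.25504), np.float32(521.8694), np.float32(256.96976)]
board [553.9179   6.2399] yaw 0.01877950887382572 res [[ 0.0461 -0.1235]
 [-6.6996  4.1614]
 [ 4.6    -1.0634]
 [ 2.0535 -2.9745]]
half rect(board mm) ((-59.067108154296875, 72.46426391601562), (70.60417175292969, 107.86493682861328), 89.03601837158203)
half corners hand board [[  -3.2024  105.5374]
 [  -4.8268   33.1528]
 [-116.718    35.9348]
 [-115.9174  107.4546]]
ring circ world ((452.0487976074219, -206.68443298339844), 20.012622833251953) board [[-105.8495 -210.9739]]
tip [[ 0.4406 -0.0989  0.0225]] [[-115.2935 -102.9945]] shank [[ 0.4492 -0.1886  0.0225]]
pin len 0.10839158450963901 ang world 96.07437647540333
pivot [ 0.5564 -0.1237  0.06  ] [306.8808 229.5455] [535.3951 155.7875]
eye_near [ 0.5407 -0.166   0.063 ] [321.1832 233.5051] [591.1744 171.2297]
fence [0.6073 0.0903 0.018 ] [237.0131 220.4054] [262.911  120.1411]
fixed [0.5517 0.1252 0.018 ] [226.7991 238.64  ] [223.0765 191.2561]
pad [0.5535 0.0292 0.06  ] [256.858  233.8845] [340.3062 172.7095]
fixedtop [0.4967 0.1242 0.103 ] [225.28   252.6995] [217.152  246.0882]
```

```bash
cat > m3.py <<'E'
from h import *
d=ld('scene'); im=d['img']
b=cv2.resize(im[145:300,210:405],None,fx=3.8,fy=3.8,interpolation=cv2.INTER_CUBIC)
cv2.imwrite('pics/scc.png',cv2.cvtColor(b,cv2.COLOR_RGB2BGR)); print(b.shape)
E
python3 m3.py
```

```text
(589, 741, 3)
```

View pics/scc.png

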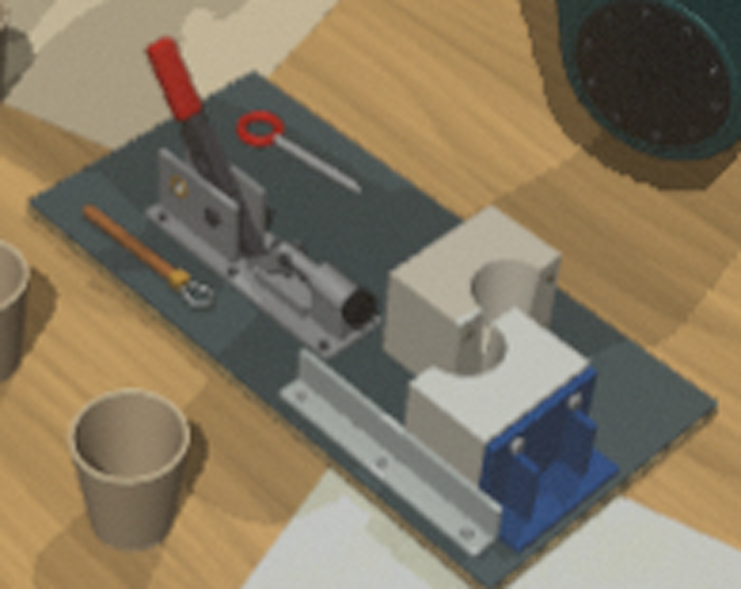

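The scene crop shows board corners at (252,72), (32,203), (490,583) and (715,405). The far eye is at (179,187), the pin tip at (358,189) and the ring at (260,128). I'll fit the board pose to hand-picked features in both views.

```bash
cat > m4.py <<'E'
from h import *
from scipy.optimize import least_squares
np.set_printoptions(precision=4,suppress=True)
T,S=ld('top'),ld('scene')
cT=lambda p:np.array(p,float)/3.9+[169.63,189.63]; cS=lambda p:np.array(p,float)/3.8+[209.63,144.63]
obs=[(T,cT(p),q) for p,q in [((68,85),(.09,.24,.018)),((708,36),(.09,-.28,.018)),((738,350),(-.165,-.28,.018)),((85,398),(-.165,.24,.018)),
 ((121,243),(-.055,.191,.103)),((212,240),(-.055,.119,.103))]]
obs+=[(S,cS(p),q) for p,q in [((252,72),(-.165,-.28,.018)),((32,203),(.09,-.28,.018)),((490,581),(.09,.24,.018)),((715,405),(-.165,.24,.018)),
 ((179,187),(.0165,-.172,.063)),((160,150),(.0165,-.197,.085)),((410,384),(.055,.119,.103)),((485,442),(.055,.191,.103)),((595,368),(-.055,.191,.103))]]
def w(v,q): c,s=np.cos(v[2]),np.sin(v[2]); return np.array([c*q[0]-s*q[1]+v[0],s*q[0]+c*q[1]+v[1],q[2]])
def f(v): return np.concatenate([proj(c,w(v,q))[0]-p for c,p,q in obs])
r=least_squares(f,[.554,.006,.008],loss='soft_l1'); v=r.x; print('board',v,'resid px\n',f(v).reshape(-1,2))
np.save('board.npy',v)
c,s=np.cos(v[2]),np.sin(v[2]); R=np.array([[c,-s],[s,c]]); tob=lambda P:(np.atleast_2d(P)[:,:2]-v[:2])@R
print('far eye depth',depthpts(S,cS((179,187)))) 
for n,p in dict(pivot=(0,-.13,.06),eye_near=(-.0165,-.172,.063),far=(.0165,-.172,.063),home=(0,.083,.018),lg_up=(0,-.13-.115*np.cos(np.radians(54))+.017*0,.06+.115*np.sin(np.radians(54)))).items(): print(n,w(v,p))
# half top corners, joint both views
ht=[(T,cT(p),q) for p,q in [((230,177),(.055,.036)),((325,171),(.055,-.036)),((333,318),(-.055,-.036)),((238,325),(-.055,.036))]]
ht+=[(S,cS(p),q) for p,q in [((388,273),(.055,-.036)),((490,208),(-.055,-.036)),((560,258),(-.055,.036)),((464,323),(.055,.036))]]
g=lambda h:np.concatenate([proj(c,w(h,(*q,.103)))[0]-p for c,p,q in ht])
h=least_squares(g,[.5,.07,0],loss='soft_l1').x; print('half world',h,'board',tob(h),'rel yaw',h[2]-v[2],'\n',g(h).reshape(-1,2))
# pin
pt=[(T,cT((513,310)),.095),(T,cT((648,286)),-.0165),(S,cS((358,189)),.095),(S,cS((260,128)),-.0165)]
g=lambda h:np.concatenate([proj(c,w(h,(q,0,.0225)))[0]-p for c,p,q in pt])
h=least_squares(g,[.45,-.19,1.67]).x; print('pin world',h,'deg',np.degrees(h[2]),'tip',w(h,(.095,0,0)),'x20',w(h,(.02,0,0)),'\n',g(h).reshape(-1,2))
# lever end
print('handle tip top', depthpts(T,cT([655,110])), depthpts(S,cS((160,45))))
E
python3 m4.py
```

```text
board [0.5589 0.0088 0.0095] resid px
 [[-0.8102  0.1428]
 [-1.3501  0.1971]
 [-0.6083 -0.041 ]
 [-1.3425  0.8144]
 [-0.7433  0.5863]
 [ 0.1609 -0.4487]
 [ 0.3008 -0.8587]
 [-1.3233 -1.079 ]
 [-0.2955  1.6628]
 [ 0.8011 -1.0688]
 [-0.1107 -0.2112]
 [-0.5487  0.0586]
 [-0.5175 -0.44  ]
 [-0.3892 -0.007 ]
 [-1.6383 -1.5602]]
far eye depth [[ 0.5775 -0.1655  0.0642]]
pivot [ 0.5601 -0.1212  0.06  ]
eye_near [ 0.544  -0.1634  0.063 ]
far [ 0.577  -0.1631  0.063 ]
home [0.5581 0.0917 0.018 ]
lg_up [ 0.5608 -0.1888  0.153 ]
half world [0.4919 0.0772 0.0013] board [[-0.0664  0.069 ]] rel yaw -0.00819698002890635 
 [[-0.4861  0.6563]
 [-0.6242  0.5475]
 [-0.3918 -0.1138]
 [-0.5607 -0.2578]
 [-0.1732 -0.4191]
 [-0.3161 -0.9957]
 [-0.2244 -0.9554]
 [-1.6953  0.5832]]
pin world [ 0.4489 -0.1909  1.6709] deg 95.7331207880652 tip [ 0.4394 -0.0964  0.    ] x20 [ 0.4469 -0.171   0.    ] 
 [[-0.78    0.4317]
 [ 0.1058  0.4171]
 [-0.4585  0.0033]
 [-0.6769  0.0003]]
handle tip top [[ 0.5671 -0.2049  0.177 ]] [[ 0.5684 -0.1969  0.1849]]
```

```bash
python3 -m crank '[-0.1,4,10.6,0,0.28,-1.6,-4.07,-0.1,4,10.6,0,0.28,-1.6,-4.07,-0.1,4,10.6,0,0.28,-1.6,-4.07,-0.1,4,10.6,0,0.28,-1.6,-4.07,-0.1,4,10.6,0,0.28,-1.6,-4.07,-0.1,4,10.6,0,0.28,-1.6,-4.07,-0.1,4,10.6,0,0.28,-1.6,-4.07,-0.1,4,10.6,0,0.28,-1.6,-4.07,-0.1,4,10.6,0,0.28,-1.6,-4.07,-0.1,4,10.6,0,0.28,-1.6,-4.07]'
```

```text
clock: 1.1
position: [0.3469, -0.0641, 0.2313]
orientation: [3.133, 0.016, 0.222]
wrist_force: [0.3, -0.8, -0.1]
opening: 0.0382
grasp_force: 0.0
```

```bash
python3 -m crank '[-0.1,1.2,1.2,0,0,0,0,-0.1,1.2,2.4,-0.5,0,0,0,-0.1,1.2,3.5,-1.2,0,0,0,-0.1,1.2,3.5,-2.4,0,0,0,-0.1,1.2,3.5,-3.6,0,0,0,-0.1,1.2,3.5,-4.7,0,0,0,-0.1,1.2,3.5,-4.7,0,0,0]'
python3 - <<'E'
from h import *
o=robot.get_obs(); print(o['position'],o['wrist_force'])
E
```

```text
clock: 1.8
position: [0.3912, 0.0737, 0.0394]
orientation: [3.134, 0.014, 0.209]
wrist_force: [-1.2, -0.3, 0.0]
opening: 0.0384
grasp_force: 0.0
[0.39121774 0.0736984  0.03936857] [-1.22676157 -0.32625753  0.01586326]
```

```bash
python3 -m crank '[-0.1,0.5,0,0,0,0,0,-0.1,0.75,0,0,0,0,0,-0.1,0.95,0,0,0,0,0,-0.1,1.15,0,0,0,0,0,-0.1,1.35,0,0,0,0,0,-0.1,1.55,0,0,0,0,0,-0.1,1.75,0,0,0,0,0,-0.1,1.9,0,0,0,0,0,-0.1,2.05,0,0,0,0,0,-0.1,2.2,0,0,0,0,0]'
```

```text
clock: 2.8
position: [0.4825, 0.0733, 0.044]
orientation: [3.133, 0.012, 0.22]
wrist_force: [-6.3, 0.3, 4.6]
opening: 0.0381
grasp_force: 3.1
```

```bash
python3 -m crank '[-0.1,0.05,0,0,0,0,0,-0.1,0.1,0,0,0,0,0,-0.1,0.15,0,0,0,0,0,-0.1,0.2,0,0,0,0,0,-0.1,0.2,0,0,0,0,0]'; python3 -m crank '[-0.1,0.05,0,0,0,0,0,-0.1,0.1,0,0,0,0,0,-0.1,0.1,0,0,0,0,0]'
```

```text
clock: 3.3
position: [0.4906, 0.0733, 0.0438]
orientation: [3.133, 0.012, 0.221]
wrist_force: [-4.4, -0.3, 3.7]
opening: 0.0382
grasp_force: 2.0
clock: 3.6
position: [0.4947, 0.0733, 0.0437]
orientation: [3.133, 0.012, 0.221]
wrist_force: [-3.1, 0.5, 2.5]
opening: 0.0385
grasp_force: 2.0
```

```bash
python3 -m crank '[-0.1,0.05,0,0,0,0,0,-0.1,0.1,0,0,0,0,0,-0.1,0.1,0,0,0,0,0]'
python3 - <<'E'
from h import *
o=robot.get_obs(); print(o['wrist_force'])
d=cap('scene'); b=cv2.resize(d['img'][145:300,210:405],None,fx=3.8,fy=3.8,interpolation=cv2.INTER_CUBIC); cv2.imwrite('pics/s1.png',cv2.cvtColor(b,cv2.COLOR_RGB2BGR))
E
```

```text
clock: 3.9
position: [0.4953, 0.0734, 0.0427]
orientation: [3.133, 0.013, 0.212]
wrist_force: [-21.3, -1.2, 13.3]
opening: 0.0386
grasp_force: 10.5
[-21.32368139  -1.20701937  13.29268872]
```

View pics/s1.png

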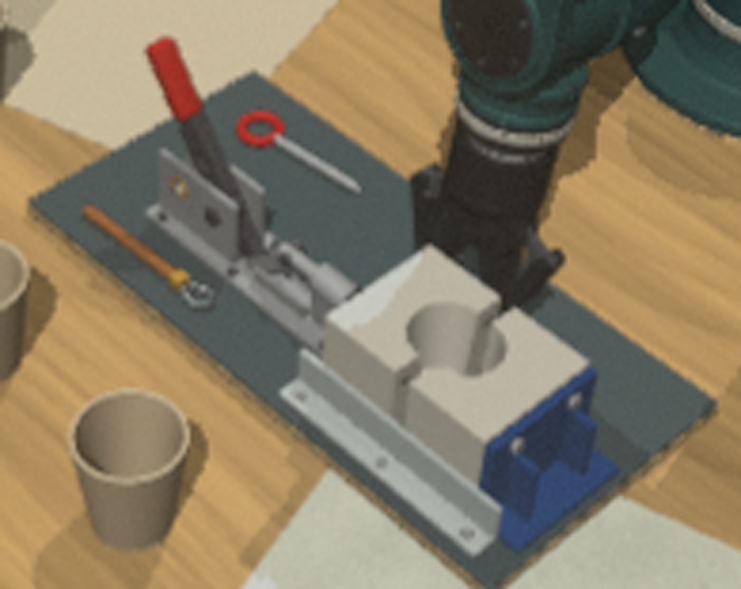

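The loose half is now against the fence: the force spiked to 21 N and its far face lines up at crop (325–405, 350–420). The gap to the fixed half is still visible, as expected. I'll withdraw and hover over the lever.

```bash
python3 -m crank '[-0.1,-0.8,0,0,0,0,0,-0.1,-0.8,0,1.2,0,0,0,-0.1,-0.8,0,2.4,0,0,0,-1,-0.8,0,3.6,0,0.8,0,-1,-0.4,-1,4.2,0,1.6,0,-1,0.2,-2,4.2,0,1.6,0,-1,0.8,-3,4.2,0,1.6,0,-1,1.2,-4.1,4.2,0,1.6,0,-1,1.55,-5.2,4.2,0,1.6,0,-1,1.55,-5.45,4.2,0,1.6,0]'
python3 - <<'E'
from h import *
d=cap('scene'); b=cv2.resize(d['img'][145:300,210:405],None,fx=3.8,fy=3.8,interpolation=cv2.INTER_CUBIC); cv2.imwrite('pics/s2.png',cv2.cvtColor(b,cv2.COLOR_RGB2BGR))
E
```

```text
clock: 4.95
position: [0.5622, -0.1489, 0.211]
orientation: [3.14, 0.008, 0.004]
wrist_force: [-1.0, 0.3, -0.0]
opening: 0.0004
grasp_force: 0.0
```

View pics/s2.png

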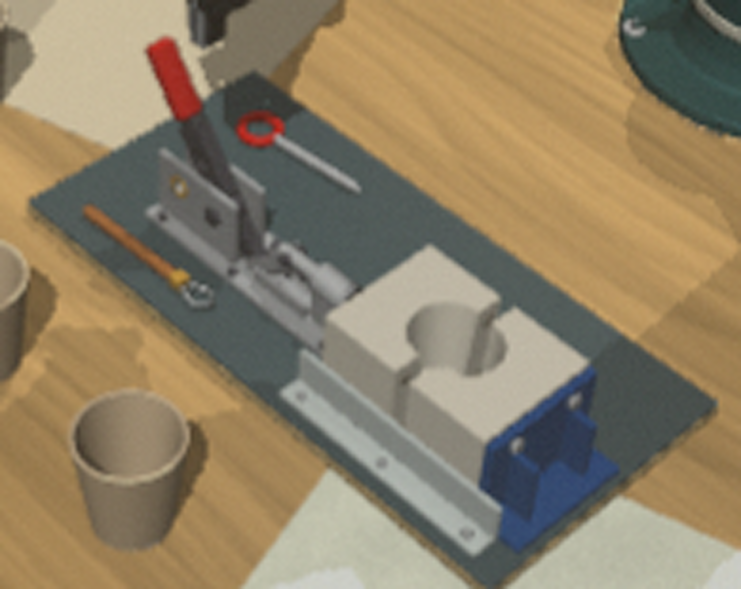

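The finger shows at crop (205,40), above and in front of the handle, with the lever still up. I'll press along the arc.

```bash
python3 -m crank '[-1,-0.3,-0.55,-0.55,0,0,0,-1,0,-0.5,-0.9,0,0,0,-1,0,-0.65,-1.08,0,0,0,-1,0,-0.82,-1.18,0,0,0,-1,0,-1,-1.3,0,0,0,-1,0,-1,-1.3,0,0,0]'
```

```text
clock: 5.6
position: [0.5609, -0.1845, 0.1592]
orientation: [-3.141, -0.013, -0.003]
wrist_force: [0.5, 7.1, 0.8]
opening: -0.0003
grasp_force: 2.9
```

```bash
python3 -m crank '[-1,0,-0.2,-0.18,0,0,0,-1,0,-0.4,-0.37,0,0,0,-1,0,-0.57,-0.59,0,0,0,-1,0,-0.73,-0.81,0,0,0,-1,0,-0.73,-0.81,0,0,0]';python3 -m crank '[-1,0,-0.13,-0.25,0,0,0,-1,0,-0.24,-0.5,0,0,0,-1,0,-0.3,-0.65,0,0,0,-1,0,-0.35,-0.8,0,0,0,-1,0,-0.35,-0.8,0,0,0]'
```

```text
clock: 6.1
position: [0.5613, -0.2149, 0.1275]
orientation: [3.139, 0.012, 0.005]
wrist_force: [-0.0, 0.9, 9.9]
opening: 0.0001
grasp_force: 4.1
clock: 6.6
position: [0.5604, -0.2277, 0.0943]
orientation: [3.142, 0.013, 0.0]
wrist_force: [-0.9, -0.2, -0.3]
opening: -0.0004
grasp_force: 0.0
```

Contact force dropped to 0 near the end, so it looks snapped. I'll raise, check the view, and turn toward the pin.

```bash
python3 -m crank '[-1,0,0,0.8,0,0,0,-0.3,0,0,1.6,0,0,1,-0.3,-0.6,0.5,1.6,0,0,3,-0.3,-1.4,1,1.6,0,0,4.7,-0.3,-2.2,1.4,1.6,0,0,6.4,-0.3,-2.85,1.4,1.6,0,0,8.1,-0.3,-2.85,1.4,1.6,0,0,9.8,-0.3,-2.85,1.4,1.6,0,0,11.5,-0.3,-2.85,1.4,1.6,0,0,13.2,-0.3,-2.85,1.4,1.6,0,0,14.9]'
python3 - <<'E'
from h import *
print(robot.get_obs()['q'])
d=cap('scene'); b=cv2.resize(d['img'][145:300,210:405],None,fx=3.8,fy=3.8,interpolation=cv2.INTER_CUBIC); cv2.imwrite('pics/s3.png',cv2.cvtColor(b,cv2.COLOR_RGB2BGR))
E
```

```text
clock: 7.6
position: [0.4467, -0.1716, 0.1592]
orientation: [-2.499, -1.903, -0.002]
wrist_force: [-0.1, -0.1, 0.4]
opening: 0.0301
grasp_force: 0.0
[-0.53822681  0.21970266 -0.31028162  1.04052301  0.00154381  1.30168726]
```

View pics/s3.png

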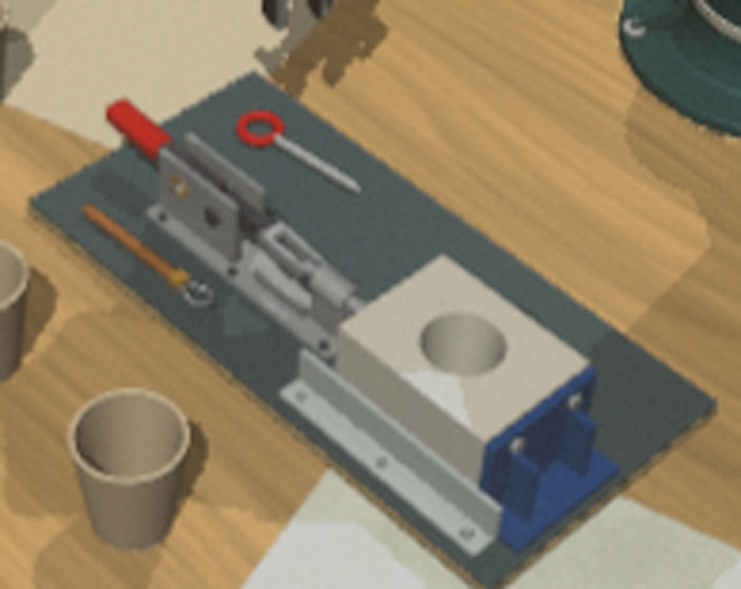

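The lever is down at crop (135,130), the mould is shut and the pin is undisturbed. Now I'll descend onto the pin.

```bash
python3 -m crank '[-0.3,0,0,-0.8,0,0,1.7,-0.3,0,0,-1.6,0,0,3.4,-0.3,0,0,-2.3,0,0,4.1,-0.3,0,0,-3,0,0,4.1,-0.3,0,0,-3.3,0,0,4.1,-0.3,0,0,-3.4,0,0,4.1,-0.3,0,0,-3.45,0,0,4.1,-0.3,0,0,-3.45,0,0,4.1]' 60; python3 -m crank '[-1,0,0,0,0,0,0,-1,0,0,0,0,0,0,-1,0,0,0,0,0,0,-1,0,0,0,0,0,0]' 60
```

```text
clock: 8.45
position: [0.4471, -0.172, 0.0214]
orientation: [2.129, 2.31, 0.002]
wrist_force: [-0.6, -0.1, 0.0]
opening: 0.03
grasp_force: 0.0
clock: 8.85
position: [0.4472, -0.1721, 0.0217]
orientation: [2.128, 2.31, 0.003]
wrist_force: [-1.5, 0.4, 9.2]
opening: 0.0061
grasp_force: 59.0
```

The opening of 6 mm with 9 N upward means the tips pinch above the pin's axis. I'll reopen, go 3–4 mm lower and regrip.

```bash
python3 -m crank '[-0.5,0,0,0,0,0,0,-0.5,0,0,0,0,0,0,-0.5,0,0,-0.05,0,0,0,-0.5,0,0,-0.09,0,0,0,-0.5,0,0,-0.09,0,0,0]' 60; python3 -m crank '[-1,0,0,0,0,0,0,-1,0,0,0,0,0,0,-1,0,0,0,0,0,0,-1,0,0,0,0,0,0]' 60
```

```text
clock: 9.35
position: [0.4469, -0.1719, 0.018]
orientation: [2.128, 2.311, 0.002]
wrist_force: [-3.5, 3.0, 22.0]
opening: 0.0212
grasp_force: 11.0
clock: 9.75
position: [0.4479, -0.1725, 0.0184]
orientation: [2.127, 2.309, 0.003]
wrist_force: [-1.5, 1.1, 23.0]
opening: 0.0062
grasp_force: 61.7
```

```bash
python3 -m crank '[-1,0,0,0.09,0,0,0,-1,0,0,0.4,0,0,0,-1,0,0,0.8,0,0,0,-1,0,0,1.2,0,0,0,-1,0,0,1.2,0,0,0]' 60;python3 - <<'E'
from h import *
d=cap('scene'); b=cv2.resize(d['img'][135:215,230:340],None,fx=5.5,fy=5.5,interpolation=cv2.INTER_CUBIC)[:,:600]
cv2.imwrite('pics/s4.png',cv2.cvtColor(b,cv2.COLOR_RGB2BGR)); print(b.shape)
E
```

```text
clock: 10.25
position: [0.4476, -0.1723, 0.0666]
orientation: [2.127, 2.31, 0.003]
wrist_force: [-0.2, 0.0, -0.9]
opening: 0.0063
grasp_force: 58.7
(440, 600, 3)
```

View pics/s4.png

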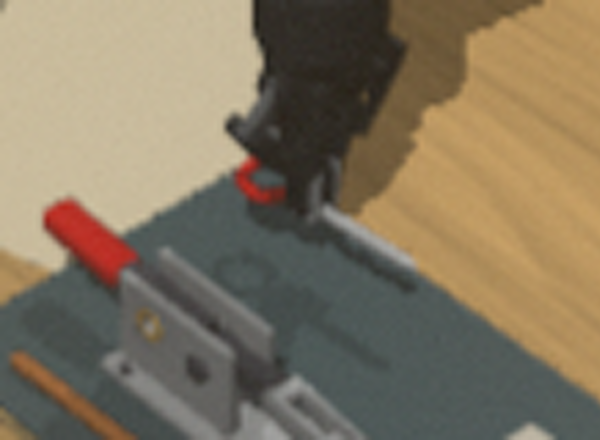

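The pin is held and lifted. Its tip is at crop (412,265) and its ring at (262,180). I'll measure how it sits in the hand.

```bash
cat > pm.py <<'E'
from h import *
np.set_printoptions(precision=4,suppress=True)
S=cap('scene'); T=cap('top'); p=robot.get_obs()['position']; print(p)
c=lambda q:np.array(q,float)/5.5+[229.6,134.6]
for q in [(412,264),(395,254),(370,240),(345,226),(335,220)]: print(q,depthpts(S,np.round(c(q))))
# nominal tip prediction: pin axis dir 95.73deg, tip 75 mm ahead of grasp
a=np.radians(95.73); u=np.array([np.cos(a),np.sin(a),0]); g=p+[0,0,.004]
for n,s in (('tip',.075),('ring',-.0365)): print(n,g+u*s,'scene crop px',(proj(S,g+u*s)[0]-229.6*np.array([1,0])-134.6*np.array([0,1]))*5.5)
t=proj(T,np.array([g+u*s for s in(.075,.05,-.0365)])); print('top px',t)
x,y=t[1].astype(int); b=cv2.resize(T['img'][y-30:y+30,x-40:x+60],None,fx=7,fy=7,interpolation=cv2.INTER_CUBIC); cv2.imwrite('pics/t5.png',cv2.cvtColor(b,cv2.COLOR_RGB2BGR)); print('off',x-40,y-30)
E
python3 pm.py
```

```text
[ 0.4465 -0.1717  0.0646]
(412, 264) [[ 0.4355 -0.0969  0.0684]]
(395, 254) [[ 0.4427 -0.1078  0.0736]]
(370, 240) [[ 0.4442 -0.1244  0.0758]]
(345, 226) [[ 0.4459 -0.1452  0.0712]]
(335, 220) [[ 0.4448 -0.151   0.0709]]
tip [ 0.439  -0.097   0.0686] scene crop px [410.0907 268.4995]
ring [ 0.4502 -0.208   0.0686] scene crop px [264.1063 180.3534]
top px [[301.192  268.228 ]
 [309.4052 266.8111]
 [337.6913 261.8883]]
off 269 236
```

View pics/t5.png

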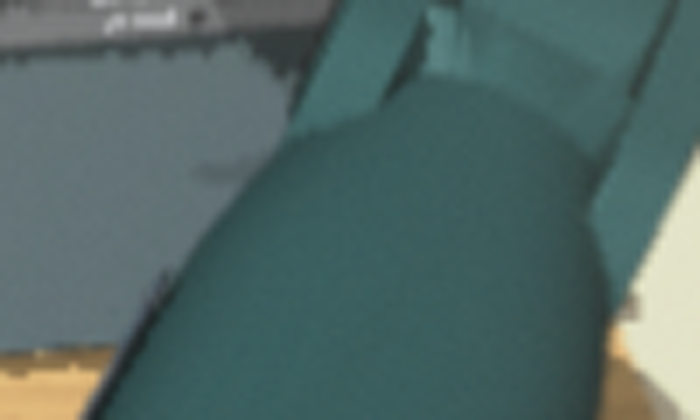

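The top view is blocked by the arm. The scene view matches the nominal grasp within a pixel (tip predicted at (410,268), seen at (412,264)). I'll rotate the pin to the eye axis and line it up.

```bash
python3 -m crank '[-1,0,0,0,0,0,-1.7,-1,0,0,0,0,0,-3.4,-1,0,0,0,0,0,-5.1,-1,0,0,0,0,0,-6.8,-1,0,0,0,0,0,-8.5,-1,0,0,0,0,0,-10.2,-1,0,0,0,0,0,-11.9,-1,0,0,0,0,0,-13.6,-1,0,0,0,0,0,-15.3,-1,0,0,0,0,0,-17]' 80; python3 -m crank '[-1,0,0.1,-0.08,0,0,-1.5,-1,0.05,0.2,-0.16,0,0,-2,-1,0.05,0.2,-0.16,0,0,-2,-1,0.05,0.2,-0.16,0,0,-2]' 80
cat > pm2.py <<'E'
from h import *
import sys
np.set_printoptions(precision=4,suppress=True)
S=cap('scene'); o=robot.get_obs(); p=o['position']; print(p,o['orientation'],o['q'])
v=np.load('board.npy'); a=v[2]; u=np.array([np.cos(a),np.sin(a),0]); g=p+[0,0,.0045]
E=np.array([.544,-.1634,.063]); F=np.array([.577,-.1631,.063])
f=5.5; x0,y0=225,130
for n,P in (('tip',g+u*.075),('ring',g-u*.0365),('near',E),('far',F)): print(n,P,(proj(S,P)[0]-[x0-.4,y0-.4])*f)
b=cv2.resize(S['img'][y0:y0+90,x0:x0+110],None,fx=f,fy=f,interpolation=cv2.INTER_CUBIC); cv2.imwrite(sys.argv[1],cv2.cvtColor(b,cv2.COLOR_RGB2BGR))
E
python3 pm2.py pics/s6.png
```

```text
clock: 11.4
position: [0.4463, -0.1716, 0.0644]
orientation: [-3.131, -0.256, -0.0]
wrist_force: [0.2, -0.4, -0.3]
opening: 0.0051
grasp_force: 80.0
clock: 11.8
position: [0.4485, -0.1637, 0.0583]
orientation: [3.141, -0.005, 0.001]
wrist_force: [-0.2, 0.5, -0.1]
opening: 0.005
grasp_force: 80.0
[ 0.4486 -0.1639  0.0586] [ 3.1412 -0.0052  0.0012] [-0.5211  0.3086 -0.4927  0.7686  0.      2.6239]
tip [ 0.5236 -0.1631  0.0631] [248.1111 309.5985]
ring [ 0.4121 -0.1642  0.0631] [390.0021 224.3962]
near [ 0.544  -0.1634  0.063 ] [220.5749 325.4863]
far [ 0.577  -0.1631  0.063 ] [176.16   352.1201]
```

View pics/s6.png

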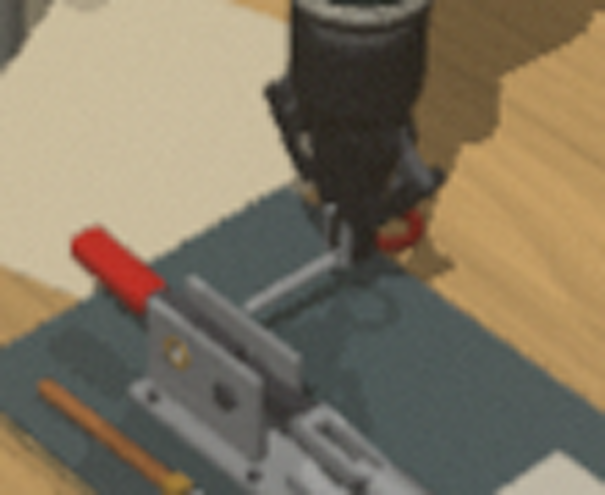

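The pin points at the near eye with its tip at about (246,307). The far eye is at (176,352). The ring sits lower than predicted, so the pin may be pitched. I'll measure the shank line numerically.

```bash
cat > pm3.py <<'E'
from h import *
np.set_printoptions(precision=2,suppress=True)
S=ld('scene'); p=robot.get_obs()['position']; v=np.load('board.npy'); a=v[2]; u=np.array([np.cos(a),np.sin(a),0]); g=p+[0,0,.0045]
f=5.5; off=np.array([224.6,129.6]); gray=S['img'].astype(np.float32).mean(2)
s=np.arange(.014,.088,.004); L=proj(S,g+u*s[:,None]); d=(L[-1]-L[0])/np.linalg.norm(L[-1]-L[0]); n=np.array([-d[1],d[0]]); n*=np.sign(n[1])
o=np.arange(-6,6.01,.25)
for si,c in zip(s,L):
    q=(c+o[:,None]*n).astype(np.float32); r=cv2.remap(gray,q[:,0][None],q[:,1][None],1)[0]; w=np.clip(r-np.percentile(r,30)-15,0,None)
    print('s %.3f'%si,'off px(down+) %.2f'%((w*o).sum()/max(w.sum(),1e-6)),'peak',r.max(), 'w',w.sum())
hsv=cv2.cvtColor(S['img'],cv2.COLOR_RGB2HSV); m=((hsv[...,0]<8)|(hsv[...,0]>172))&(hsv[...,1]>130); ys,xs=np.nonzero(m[160:185,285:310]); print('ring px',xs.min()+285,xs.max()+285,ys.min()+160,ys.max()+160,'pred',proj(S,g-u*.0365))
print('mm/px',1000*np.linalg.norm(g-np.linalg.inv(S['world_to_cam'])[:3,3])/511)
E
python3 pm3.py
```

```text
s 0.014 off px(down+) -0.82 peak 135.63086 w 518.7838
s 0.018 off px(down+) -0.43 peak 130.6364 w 321.0136
s 0.022 off px(down+) -0.49 peak 138.6478 w 318.6641
s 0.026 off px(down+) -0.51 peak 133.04167 w 317.67526
s 0.030 off px(down+) -0.49 peak 135.6022 w 319.3159
s 0.034 off px(down+) -0.49 peak 131.36328 w 278.16797
s 0.038 off px(down+) -0.45 peak 133.10417 w 246.79233
s 0.042 off px(down+) -0.54 peak 132.75 w 280.29797
s 0.046 off px(down+) -0.55 peak 131.29167 w 270.9004
s 0.050 off px(down+) -0.68 peak 136.07161 w 335.6161
s 0.054 off px(down+) -0.58 peak 133.72917 w 278.0196
s 0.058 off px(down+) -0.51 peak 133.60417 w 311.85706
s 0.062 off px(down+) -0.52 peak 129.96614 w 276.46643
s 0.066 off px(down+) -0.57 peak 136.49707 w 274.60117
s 0.070 off px(down+) -0.34 peak 137.39648 w 252.89789
s 0.074 off px(down+) 1.90 peak 127.404945 w 251.90744
s 0.078 off px(down+) 2.36 peak 116.398766 w 234.83298
s 0.082 off px(down+) -0.31 peak 118.42675 w 34.00058
s 0.086 off px(down+) -3.00 peak 117.989586 w 48.52643
ring px 293 301 168 175 pred [[295.51 170.4 ]]
mm/px 3.1902011406178756
```

The slope matches and the shank is within about 1.5 mm of the eye axis. Inserting.

```bash
python3 -m crank '[-1,0.2,0,-0.02,0,0,0,-1,0.4,0,-0.02,0,0,0,-1,0.55,0.01,-0.02,0,0,0,-1,0.7,0.01,-0.02,0,0,0,-1,0.8,0.01,-0.02,0,0,0,-1,0.9,0.01,-0.02,0,0,0,-1,0.9,0.01,-0.02,0,0,0]' 80
```

```text
clock: 12.55
position: [0.4852, -0.1635, 0.058]
orientation: [3.141, -0.007, 0.002]
wrist_force: [0.9, 0.3, -0.6]
opening: 0.0052
grasp_force: 80.0
```

```bash
python3 -m crank '[-1,0.1,0,0,0,0,0,-1,0.2,0,0,0,0,0,-1,0.3,0,0,0,0,0,-1,0.4,0.01,0,0,0,0,-1,0.5,0.01,0,0,0,0,-1,0.6,0.01,0,0,0,0,-1,0.7,0.01,0,0,0,0,-1,0.8,0.01,0,0,0,0,-1,0.85,0.01,0,0,0,0,-1,0.85,0.01,0,0,0,0]' 80; python3 pm2.py pics/s7.png
python3 - <<'E'
from h import *
d=ld('scene')
f=6.5; b=cv2.resize(d['img'][140:215,215:330],None,fx=f,fy=f,interpolation=cv2.INTER_CUBIC); cv2.imwrite('pics/s7.png',cv2.cvtColor(b,cv2.COLOR_RGB2BGR))
E
```

```text
clock: 13.55
position: [0.5191, -0.163, 0.058]
orientation: [3.141, -0.008, 0.002]
wrist_force: [0.7, -1.1, -0.7]
opening: 0.005
grasp_force: 80.0
[ 0.5188 -0.163   0.058 ] [ 3.1409 -0.0076  0.002 ] [-0.4543  0.4056 -0.332   0.8318 -0.      2.6921]
tip [ 0.5938 -0.1623  0.0625] [153.9531 367.1229]
ring [ 0.4823 -0.1633  0.0625] [301.936  278.2539]
near [ 0.544  -0.1634  0.063 ] [220.5749 325.4863]
far [ 0.577  -0.1631  0.063 ] [176.16   352.1201]
```

View pics/s7.png

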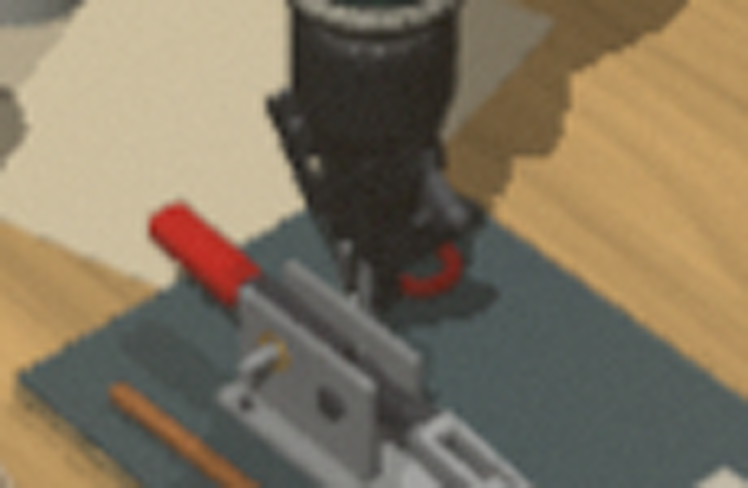

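The pin is through: its tip stands out of the far eye at crop (255,370) and the ring is at the near side. I'll push a little further, release, and lift away.

```bash
python3 -m crank '[-1,0.1,0,0,0,0,0,-1,0.2,0,0,0,0,0,-1,0.2,0,0,0,0,0]' 80; python3 -m crank '[-0.8,0,0,0,0,0,0,-0.6,0,0,0,0,0,0,-0.3,0,0,0,0,0,0,-0.3,0,0,0,0,0,0,-0.3,0,0,0,0,0,0]' 40; python3 -m crank '[-0.3,0,0,0.5,0,0,0,-0.3,0,0,1.2,0,0,0,-0.3,0,0,2.2,0,0,0,-0.3,0,0,3.2,0,0,0,-0.3,-0.5,0,4,0,0,0,-0.3,-1.2,0,4,0,0,0,-0.3,-2,0,4,0,0,0,-0.3,-2.5,0,4,0,0,0,-0.3,-2.5,0,4,0,0,0,-0.3,-2.5,0,4,0,0,0]'
python3 - <<'E'
from h import *
np.set_printoptions(precision=4,suppress=True)
d=cap('scene'); o=robot.get_obs(); print(o['wrist_force'],o['clock'])
# pin tip beyond far cheek + ring + lever via depth/colour
hsv=cv2.cvtColor(d['img'],cv2.COLOR_RGB2HSV); m=(((hsv[...,0]<8)|(hsv[...,0]>172))&(hsv[...,1]>130)).astype(np.uint8); m[:160]=0;m[230:]=0;m[:,:230]=0;m[:,330:]=0
n,l,st,ce=cv2.connectedComponentsWithStats(m); print([(st[i],ce[i],depthpts(d,np.array(np.nonzero(l==i))[::-1].T).mean(0)) for i in range(1,n) if st[i][4]>8])
g=np.array([.577,-.163,.063]); print('tip region depth pts'); q=proj(d,np.array([g+[s,0,.0] for s in (.004,.012,.02,.024)])); print(q,depthpts(d,np.round(q)))
E
```

```text
clock: 13.9
position: [0.5274, -0.1631, 0.0581]
orientation: [3.141, -0.008, 0.003]
wrist_force: [-0.8, -0.2, 0.3]
opening: 0.0053
grasp_force: 80.0
clock: 14.4
position: [0.5268, -0.1631, 0.0581]
orientation: [3.141, -0.008, 0.002]
wrist_force: [-0.0, -0.3, 0.2]
opening: 0.0302
grasp_force: 0.0
clock: 15.4
position: [0.427, -0.1632, 0.2184]
orientation: [3.141, -0.009, 0.003]
wrist_force: [1.0, -0.1, 0.9]
opening: 0.0301
grasp_force: 0.0
[0.5505 0.1532 0.0304] 15.45
[(array([238, 171,  17,  16, 123], dtype=int32), array([245.6341, 178.2358]), array([ 0.5719, -0.2214,  0.0837])), (array([271, 179,  13,  10,  73], dtype=int32), array([277.6575, 183.3699]), array([ 0.4904, -0.1627,  0.0543]))]
tip region depth pts
[[255.6525 194.2263]
 [253.6496 195.4057]
 [251.6367 196.5908]
 [250.6265 197.1856]] [[ 0.5864 -0.1549  0.073 ]
 [ 0.5914 -0.1584  0.0694]
 [ 0.5762 -0.1868  0.0312]
 [ 0.5702 -0.1992  0.0185]]
```

```bash
python3 -c "
from cell import robot
print(robot.sign_off())"
```

```text
the job is handed in; nothing more can be done
None
```

The job is handed in at about 15.5 s on the clock: the mould half was pushed to the fence, the lever snapped down and the mould shut, and the pin is through both cheeks with its tip about 24 mm out at the far side (worked out from the ring's position). The sign-off returned no verdict.

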